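# Level the cake shelf on the cafe counter

## Robot

A 6-joint arm with a two-finger parallel gripper is mounted at the origin on the work surface. World frame = base frame: x ahead of the robot, y to its left, z up, the work surface at z = 0. Lengths are in m, angles in rad, forces in N, time in s.
With the tool pointing down it reaches from about 0.425 to 1.125 m from the base axis. Payload 14.9 kg.
Tool frame: the origin (TCP) lies where the fingers leave the gripper's body, on its centre line; the fingertips stand 78 mm ahead of it and the grasp point (between the pads) lies 60 mm ahead of it; z points along the fingers, y is the line along which they close (so a half turn about z gives the same grasp; the last joint's range is limited). The gripper opens to 91 mm and grips with 3 to 60 N. Pads are 32 mm wide; open, the fingers measure 118 mm over their backs; the gripper's body (76 mm by 178 mm) begins 60 mm behind the grasp point.
Start: joints at [-1.286, 0.379, 1.734, -0, 1.028, -0.033], TCP at [0.219, -0.665, 0.292] pointing down, gripper open.
Joint ranges: [-2.77, 2.77], [-0.74, 2.19], [0, 2.66], [-1.06, 4.2], [0.31, 2.87], [-3.08, 3.08]. Speed limits (rad/s): [1.89, 1.89, 2.39, 3.14, 3.14, 3.14].

## Interface

Orientations are given as a unit quaternion [w, x, y, z].
In Python, from rig import ctrl gives the robot as it stands.
- The arm moves only by the tool drive_tool, never from a script. Its argument "targets" is a list of rows, each an object with "delta_pos": the shift along the tool's x, y, z in mm, a list of three; "roll": the turn about the tool's z in degrees; "claw": the opening, from 0 (shut) to 1 (fully open). In form: [{"delta_pos": [tx, ty, tz], "roll": roll, "claw": claw}, ...]. A call has 1 to 8 rows; each row shifts and turns the commanded pose from where the row before left it, along the tool's axes as they then stand; what a row does not reach is not made up. A row lasts 1/12 s, in which the tool goes at most 41.7 mm and 7.16 degrees, less where a joint would pass 70% of its speed; a pose out of reach is approached as far as the arm can. A call is refused whole if a number of a shift passes 41.7 or a number of a turn 7.16, either way. A call with a gripper value outside its range is refused whole. The fingers move at their own pace and stop on an object; "squeeze" is the grip in N (left out, the last holds). Time passes only in rows, so rows that do not move let the fingers close. It gives the time, the measured TCP pose, the force, the opening and the grip force at its end, in the units of the state.
- ctrl.sense(): the state, without advancing time (a new reading comes with each control period).
- ctrl.read_camera(name): name is "scene" or "side" or "wrist"; returns a dict with "pixels" (420x560x3 uint8, red, green, blue), "fx", "fy", "cx", "cy" (pixels), "k1" (the pictures are not rectified: a ray, as slopes to the right and down, at radius r is drawn at 1 + k1 r^2 times it, then the intrinsics apply), "rvec" (rotation vector, rad) and "tvec" (3), from world to camera coordinates, as OpenCV has them. Camera axes: x right, y down, z forward; pixel columns grow to the right and rows downward; lengths in m; the calibration is good to about 2 mm. A picture is of the moment at which its call begins. There is no depth.
- ctrl.sign_off(): hands the job in; it is judged then, once.
The state is a dict: "t": time; "joint_positions": joint angles; "joint_velocities": joint speeds; "joint_torque": joint torques, N m; "eef_pos": TCP position; "tool_rot": TCP orientation; "force": force on the tool from outside, world axes, zero at the start; "moment": the same for the moment, N m; "finger_gap": finger opening in m; "grasp_force": force on a finger pad.
Only numpy, scipy, OpenCV 4.12 (cv2) and the standard library are available. Lean on these libraries where they do the work, as an engineer would, in place of code of your own. Each camera call takes 0.05 s, during which the arm holds its last target. There are 200 camera calls.

## Task

The low marble cake shelf on the counter is out of level. Take the espresso cup off it and stand the cup upright on the free counter, lay the spirit level along the middle of the shelf and let go, then turn the hand knob of the levelling foot until the bubble sits between the two lines of the vial. Finish pressing the spirit level firmly down onto the shelf with the bubble still between the lines, and keep pressing: the program ends while pushing down, and the other things on the counter stay where they are.

Things in the scene. Friction and masses are not known exactly. Their poses are not given: they have to be found in the camera images.
- shelf: Low cake shelf: white marble slab 130 (its x) x 300 (its y) x 15 mm, top 58 mm above the counter. Origin: on the counter below the slab's centre; y along the slab, away from the knob; z up. It stands on two fixed feet at its +y end and a levelling foot in a steel ear beyond the -y end; that end starts low (by 1.8 to 3.6 mm). Only the levelling foot changes its tilt.
- shelf_top (a point): Centre of the slab's top face; axes as the shelf's.
- knob_grip (a point): Round brass hand knob on the levelling screw, 185 mm from the slab's centre: 42 mm across, 24 mm high, top 90 mm above the counter. Point on its upright axis, 80 mm above the counter. Clockwise from above raises the shelf's end by 8 mm a turn; the knob keeps its height. Stiff (0.1 N m), stays where left, under half a turn needed. Steel nut below it: top 55 mm above the counter.
- level: Spirit level: aluminium bar 200 (its x) x 28 x 46 mm high, 0.35 kg, black end caps, green vial in the middle of its top. Origin: centre of the underside; ends alike. Lay it with its x along the shelf's y, within 10 degrees, middle within 50 mm along and 45 mm across of the slab's. Press it at the end with about 15 N (6 to 40), by fingertips on its top or gripped and pushed down.
- vial_middle (a point): Middle of the vial, on the level's centre line, 44 mm above its underside, half way between the two black lines, which are 25 mm apart.
- bubble_mid (a point): Middle of the white bubble, 20 mm long. It runs along the level's x to the higher end, 21 mm per degree of tilt (about 30 mm per turn of the knob), at most 25 mm, and settles in about 1 s. Between the lines: within 2.5 mm of the vial's middle.
- cup: Small empty red espresso cup standing on the shelf, 60 mm across the rim, 58 mm high, tapering to 43 mm at the foot, with a handle at its +y that reaches 48 mm from the axis. 0.16 kg. Origin: centre of the underside; z up.
- cappuccino: Red cappuccino cup on a 148 mm saucer, 62 mm high in all, one piece. Origin: centre of the underside. Leave alone.
- sugar_jar: Pale sugar jar with a domed steel lid, 72 mm across, 125 mm high. Origin: centre of the underside. Leave alone.
- cake_server: Cake server lying flat, 250 mm long, 42 mm wide, 10 mm high, blade towards its +x. Origin: on the underside, about mid-length. Leave alone.
Things that resemble listed ones, but are neither listed nor needed, are in the scene too. Of the things shaped like the level, the aluminium one is meant.

How it is judged:
By the outcome, as a careful person would: the job done as asked, in the order asked, and still so for the second after the job is handed in, while the arm keeps its last pose, push and grip.
It also fails if it takes over 72 s, if anything falls off the work surface, if the arm or the gripper's body presses on something with over 40 N, if the wrist force passes 120 N, or if a joint passes its speed limit or range.

## Working session

There is one attempt and no reset: what is moved stays moved. The work goes in short steps, Python scripts to look and compute and a tool call to move; the robot and the scene stay as the last step left them, time stands still between calls to the robot, and variables do not carry over. Pictures are saved under pics/ and viewed, at most 10 in all, crops included, and the job is handed in when it is done.

Besides the shell and the picture viewer there is one more tool, called after "Emit:" by a JSON object that holds its "api" and its "payload", one argument or row to a line. drive_tool: Moves the arm, as the interface text tells. Its arguments: {"type":"object","properties":{"targets":{"type":"array","items":{"type":"object","properties":{"delta_pos":{"type":"array","items":{"type":"number"}},"roll":{"type":"number"},"claw":{"type":"number"}}}},"squeeze":{"type":"number"}},"required":["targets"]}

```bash
mkdir -p pics; ls; cat > h.py <<'E'
import numpy as np, cv2
from rig import ctrl
def cam(n):
    c=ctrl.read_camera(n); c['R']=cv2.Rodrigues(np.array(c['rvec'],float))[0]; c['t']=np.array(c['tvec'],float).ravel(); return c
def ray(c,u,v):
    x,y=(u-c['cx'])/c['fx'],(v-c['cy'])/c['fy']; rd=np.hypot(x,y); r=rd
    for _ in range(30): r=rd/(1+c['k1']*r*r)
    s=r/rd if rd>0 else 1
    d=c['R'].T@np.array([x*s,y*s,1]); return -c['R'].T@c['t'], d/np.linalg.norm(d)
def onz(c,u,v,z):
    o,d=ray(c,u,v); return o+d*(z-o[2])/d[2]
def proj(c,p):
    q=c['R']@np.array(p,float)+c['t']; x,y=q[:2]/q[2]; k=1+c['k1']*(x*x+y*y)
    return np.array([c['cx']+c['fx']*x*k,c['cy']+c['fy']*y*k])
def tri(c1,p1,c2,p2):
    o1,d1=ray(c1,*p1);o2,d2=ray(c2,*p2)
    s=np.linalg.lstsq(np.c_[d1,-d2],o2-o1,rcond=None)[0]
    a,b=o1+d1*s[0],o2+d2*s[1]; return (a+b)/2,np.linalg.norm(a-b)
def save(c,name): cv2.imwrite('pics/'+name,cv2.cvtColor(c['pixels'],cv2.COLOR_RGB2BGR))
E
python3 - <<'E'
from h import *
for n in('scene','side'):
    c=cam(n); save(c,n+'1.png'); print(n,-c['R'].T@c['t'],c['R'][2],c['fx'],c['k1'])
s=ctrl.sense();print(s['t'],s['tool_rot'],s['force'])
E
```

```text
pics
scene [1.30407511 0.42786481 1.06724762] [-0.57602498 -0.32740764 -0.74899897] 500.5956620343802 -0.07945180562021732
side [0.33804424 0.6139889  0.83117913] [ 0.19631407 -0.60272595 -0.7734224 ] 432.18835792507895 -0.04981843758700663
0.1 [-4.84291724e-04  9.87394633e-01  1.58276970e-01 -6.47461379e-05] [ 0.64753182  0.28865421 -0.2625266 ]
```

View pics/scene1.png

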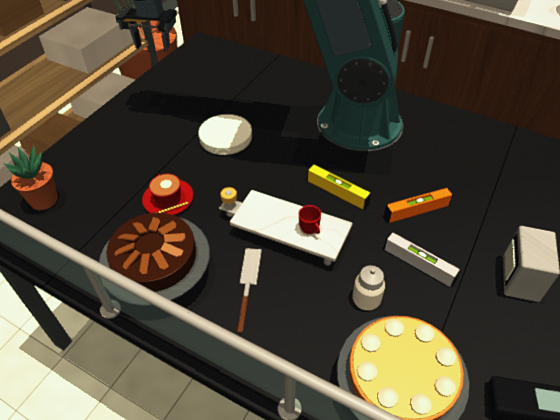

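View pics/side1.png

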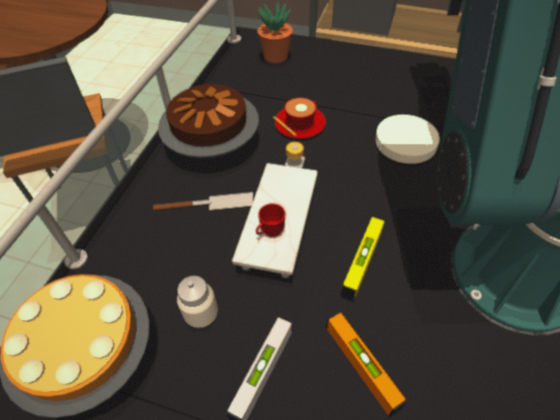

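Scene picture: the shelf is at about (290,226), its knob at (229,195), the cup at (310,220) and the free cake server at (247,285). Level candidates are yellow (338,186), orange (419,204) and grey/aluminium (422,259). Red cup candidates are the espresso cup on the shelf (310,220) and the cappuccino on its saucer (166,190). I pick the grey level and the cup on the shelf, and check both in a crop.

```bash
python3 - <<'E'
from h import *
c=cam('scene');d=cam('side')
a=cv2.resize(c['pixels'][180:290,210:470],None,fx=3,fy=3,interpolation=cv2.INTER_CUBIC)[:330,:780]
b=cv2.resize(d['pixels'][135:420,220:420],None,fx=2,fy=2,interpolation=cv2.INTER_CUBIC)
cv2.imwrite('pics/crop1.png',cv2.cvtColor(a,cv2.COLOR_RGB2BGR)); 
b2=np.rot90(b)[:, :570]
e=np.zeros((330,20,3),np.uint8)
cv2.imwrite('pics/crop2.png',cv2.cvtColor(np.ascontiguousarray(b),cv2.COLOR_RGB2BGR))
E
```

```text
(no output)
```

View pics/crop1.png

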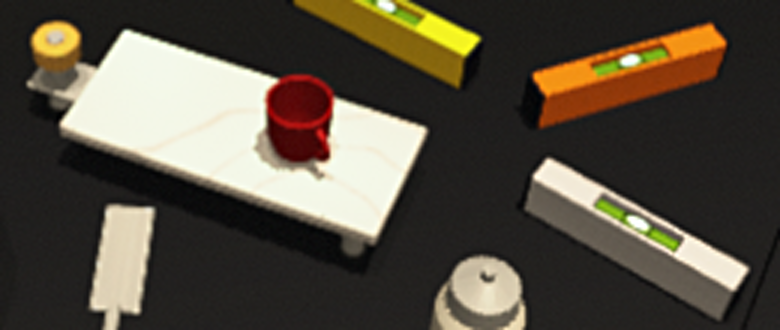

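View pics/crop2.png

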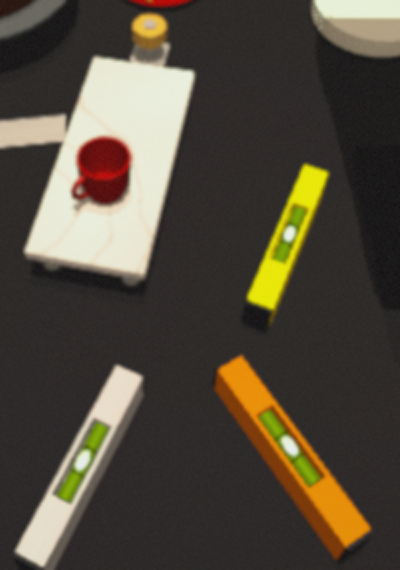

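The crops confirm it: the grey bar at scene (422,259), green vial on top, is the aluminium level. The red cup stands on the slab with its handle towards the slab's far-from-knob end, and the brass knob is at scene (229,195). Next I measure.

```bash
cat > meas.py <<'E'
from h import *
def comp(m,u,v):
    n,l,st,ce=cv2.connectedComponentsWithStats(m.astype(np.uint8)); 
    w=l[v-4:v+5,u-4:u+5]; w=w[w>0]; i=np.bincount(w).argmax(); return l==i
def topoly(c,m,z):
    k=max(cv2.findContours(m.astype(np.uint8),0,1)[0],key=len)[:,0]
    return np.array([onz(c,u,v,z)[:2] for u,v in k])
def rect(P):
    r=cv2.minAreaRect((P*1000).astype(np.float32)); b=cv2.boxPoints(r); e=b[1]-b[0];f=b[2]-b[1]
    if np.hypot(*f)>np.hypot(*e): e,f=f,e
    return np.round(r[0],1),np.round([np.hypot(*e),np.hypot(*f)],1),round(np.degrees(np.arctan2(e[1],e[0]))%180,1)
E
python3 - <<'E'
from meas import *
S={n:cam(n) for n in('scene','side')}
seeds={'scene':dict(level=(398,245),vial=(418,252),slab=(265,220),knob=(229,192),cup=(310,212),jar=(370,285)),
 'side':dict(level=(278,332),vial=(266,355),slab=(288,190),knob=(295,148),cup=(272,213),jar=(196,300))}
for n,c in S.items():
    hsv=cv2.cvtColor(c['pixels'],cv2.COLOR_RGB2HSV).astype(int); H,s,V=hsv[...,0],hsv[...,1],hsv[...,2]; q=seeds[n]
    m=comp((s<60)&(V>175),*q['level']); print(n,'level',m.sum(),rect(topoly(c,m,.046)))
    g=(H>30)&(H<60)&(s>120)&(V>70)
    g=cv2.morphologyEx(g.astype(np.uint8),cv2.MORPH_CLOSE,np.ones((11,11)))>0
    m=comp(g,*q['vial']); print(' vial',m.sum(),rect(topoly(c,m,.045)))
    m=comp((s<60)&(V>150),*q['slab']); k=max(cv2.findContours(m.astype(np.uint8),0,1)[0],key=len); hull=cv2.convexHull(k)
    print(' slab',m.sum(),rect(topoly(c,m,.057)))
    m=comp((H>12)&(H<30)&(s>100)&(V>90),*q['knob']); P=topoly(c,m,.09); print(' knob px',np.argwhere(m).mean(0)[::-1],rect(P))
    m=comp(((H<8)|(H>172))&(s>150)&(V>40),*q['cup']); P=topoly(c,m,.115);print(' cup',m.sum(),rect(P)); q['cm']=m
    k=max(cv2.findContours(m.astype(np.uint8),0,1)[0],key=len)[:,0]; print(k.min(0),k.max(0))
E
```

```text
scene level 508 (array([473.1, 367.2]), array([191.6,  29.1], dtype=float32), np.float32(80.4))
 vial 44 (array([471.8, 345.4]), array([30.9, 11.7], dtype=float32), np.float32(83.7))
 slab 3773 (array([550.3,  16.7]), array([321. , 131.9], dtype=float32), np.float32(94.5))
 knob px [228.29577465 195.09389671] (array([ 570.2, -152.6]), array([59.1, 44.2], dtype=float32), np.float32(28.5))
 cup 542 (array([559.2,  88.5]), array([92.6, 55.8], dtype=float32), np.float32(27.6))
[299 205] [321 233]
side level 1159 (array([469.7, 365.8]), array([192.3,  28.6], dtype=float32), np.float32(80.6))
 vial 272 (array([468.9, 366.7]), array([76.1, 13.7], dtype=float32), np.float32(80.8))
 slab 5697 (array([613.5,  24.7]), array([315.6, 268.1], dtype=float32), np.float32(94.2))
 knob px [294.17602996 150.        ] (array([ 557.3, -150.3]), array([65.4, 45.3], dtype=float32), np.float32(106.2))
 cup 679 (array([537.4,  92. ]), array([82.8, 53.8], dtype=float32), np.float32(103.6))
[257 204] [284 235]
```

```bash
cat > far.py <<'E'
from meas import *
from scipy.optimize import least_squares
def circ(c,m,z,r):
    P=topoly(c,m,z); o=(-c['R'].T@c['t'])[:2]; ctr=P.mean(0)
    for _ in range(8):
        a=(ctr-o)/np.linalg.norm(ctr-o); Q=P[((P-ctr)@a)>0.1*r]
        ctr=least_squares(lambda x:np.hypot(*(Q-x).T)-r,ctr,loss='soft_l1',f_scale=.001).x
    return ctr,np.std(np.hypot(*(Q-ctr).T)),len(Q)
E
python3 - <<'E'
from far import *
q={'scene':dict(slab=(265,220),knob=(229,192),cup=(310,212)),'side':dict(slab=(288,190),knob=(295,148),cup=(272,213))}
for n in q:
    c=cam(n);s=q[n]
    hsv=cv2.cvtColor(c['pixels'],cv2.COLOR_RGB2HSV).astype(int); H,S,V=hsv[...,0],hsv[...,1],hsv[...,2]
    m=comp((H>12)&(H<30)&(S>100)&(V>90),*s['knob']); print(n,'knob',circ(c,m,.09,.021))
    m=comp(((H<8)|(H>172))&(S>150)&(V>40),*s['cup']); print('cup',circ(c,m,.115,.030))
    m=((S<60)&(V>150)).astype(np.uint8)
    m=comp(cv2.morphologyEx(m,cv2.MORPH_OPEN,np.ones((21,21) if n=='side' else (11,11))),*s['slab'])
    P=topoly(c,m,.057)*1000
    for thn in (90,94):
      pass
    y=P[:,1]
    print('left/-x edge, right/+x edge by y')
    for y0 in range(-100,160,30):
        k=P[abs(y-y0)<12]; print(y0,k[:,0].min().round(1),k[:,0].max().round(1))
    for x0 in range(510,610,20):
        k=P[abs(P[:,0]-x0)<10]; print('x',x0,k[:,1].min().round(1),k[:,1].max().round(1))
E
```

```text
scene knob (array([ 0.56231134, -0.15738999]), np.float64(0.0009221625022164605), 18)
cup (array([0.54425188, 0.08085032]), np.float64(0.0017167661420356142), 29)
left/-x edge, right/+x edge by y
-100 493.9 625.2
-70 491.8 623.8
-40 488.5 619.5
-10 485.9 618.9
20 485.2 616.4
50 534.7 613.1
80 595.5 598.4Traceback (most recent call last):
  File "<stdin>", line 16, in <module>
    return umr_minimum(a, axis, None, out, keepdims, initial, where)
ValueError: zero-size array to reduction operation minimum which has no identity
```

```bash
python3 - <<'E'
from far import *
q={'scene':dict(slab=(265,220),knob=(229,192),cup=(310,212)),'side':dict(slab=(288,190),knob=(295,148),cup=(272,213))}
for n in q:
    c=cam(n);s=q[n]
    hsv=cv2.cvtColor(c['pixels'],cv2.COLOR_RGB2HSV).astype(int); H,S,V=hsv[...,0],hsv[...,1],hsv[...,2]
    m=comp((H>12)&(H<30)&(S>100)&(V>90),*s['knob']); print(n,'knob',circ(c,m,.09,.021))
    cu=comp(((H<8)|(H>172))&(S>150)&(V>40),*s['cup']); print('cup',circ(c,cu,.115,.030))
    m=comp(((S<60)&(V>150))|cu,*s['slab'])
    P=topoly(c,m,.057)*1000
    for y0 in range(-100,180,30):
        k=P[abs(P[:,1]-y0)<12]; 
        if len(k): print(y0,k[:,0].min().round(1),k[:,0].max().round(1))
    for x0 in range(490,640,20):
        k=P[abs(P[:,0]-x0)<10]
        if len(k): print('x',x0,k[:,1].min().round(1),k[:,1].max().round(1))
E
```

```text
scene knob (array([ 0.56231134, -0.15738999]), np.float64(0.0009221625093452873), 18)
cup (array([0.54442086, 0.08091923]), np.float64(0.0016982639975885087), 29)
-100 493.9 625.2
-70 491.8 623.4
-40 488.5 619.9
-10 485.9 618.9
20 478.1 615.6
50 465.1 614.3
80 468.4 611.0
110 476.3 608.9
140 473.8 606.5
170 472.6 603.3
x 490 -125.2 173.1
x 510 -125.7 174.4
x 530 -123.4 176.6
x 550 -140.1 177.9
x 570 -135.7 178.8
x 590 -141.0 180.4
x 610 -117.5 178.2
x 630 -115.0 -54.0
side knob (array([ 0.55967885, -0.16227878]), np.float64(0.0007947929544866178), 18)
cup (array([0.53907164, 0.08170025]), np.float64(0.0014011312814109897), 33)
-100 487.8 619.6
-70 485.8 616.9
-40 483.9 615.0
-10 481.3 657.1
20 479.4 714.3
50 477.0 745.8
80 474.5 607.0
110 472.9 604.8
140 470.0 602.0
170 469.2 599.8
x 490 -128.6 173.5
x 510 -127.2 175.4
x 530 -139.2 177.4
x 550 -130.2 178.8
x 570 -132.0 179.6
x 590 -122.3 180.9
x 610 -120.1 154.3
x 630 -12.3 34.9
```

```bash
python3 - <<'E'
from h import *
c=cam('scene');d=cam('side')
print('handle',onz(c,317,228,.088),onz(d,259,230,.088))
for nm,u,v,z in [('srv blade',252,250,.005),('srv bladeR',262,250,.005),('srv end',242,329,.005),('jar foot',368,304,0),('jar top',372,268,.125),('yel L',310,167,.046),('yel R',368,200,.046),('or L',388,215,.046),('or R',451,193,.046),('plate',225,133,.02),('plate R',252,133,.02),('capp',166,190,.04),('cake',152,250,.05)]:
    print(nm,onz(c,u,v,z).round(3)[:2])
s=ctrl.sense(); from scipy.spatial.transform import Rotation as R
w,x,y,z=s['tool_rot']; print(R.from_quat([x,y,z,w]).as_matrix().round(3),s['eef_pos'])
E
```

```text
handle [0.5576174  0.10825415 0.088     ] [0.5601272 0.1077912 0.088    ]
srv blade [ 0.645 -0.037]
srv bladeR [ 0.632 -0.013]
srv end [0.856 0.063]
jar foot [0.647 0.297]
jar top [0.632 0.283]
yel L [ 0.326 -0.027]
yel R [0.367 0.174]
or L [0.393 0.243]
or R [0.229 0.371]
plate [ 0.289 -0.354]
plate R [ 0.248 -0.276]
capp [ 0.601 -0.349]
cake [ 0.796 -0.242]
[[ 0.95   0.312  0.   ]
 [ 0.312 -0.95  -0.   ]
 [-0.     0.    -1.   ]] [ 0.21872744 -0.66497645  0.29225292]
```

Emit:
{"api": "drive_tool", "payload": {
  "targets": [
    {"delta_pos": [22.5,-25.3,0],"roll": 0,"claw": 1},
    {"delta_pos": [22.5,-25.3,0],"roll": 0,"claw": 1},
    {"delta_pos": [22.5,-25.3,0],"roll": 0,"claw": 1},
    {"delta_pos": [22.5,-25.3,0],"roll": 0,"claw": 1},
    {"delta_pos": [22.5,-25.3,0],"roll": 0,"claw": 1},
    {"delta_pos": [22.5,-25.3,0],"roll": 0,"claw": 1},
    {"delta_pos": [22.5,-25.3,0],"roll": 0,"claw": 1},
    {"delta_pos": [22.5,-25.3,0],"roll": 0,"claw": 1}
  ],
  "squeeze": 15
}}

```text
t: 1.22
eef_pos: [0.3268, -0.415, 0.2923]
tool_rot: [0.0, 0.987, 0.158, 0.0]
force: [-0.2, 0.4, 0.0]
finger_gap: 0.0915
grasp_force: 0.0
```

Emit:
{"api": "drive_tool", "payload": {
  "targets": [
    {"delta_pos": [22.5,-25.3,0],"roll": 0,"claw": 1},
    {"delta_pos": [22.5,-25.3,0],"roll": 0,"claw": 1},
    {"delta_pos": [22.5,-25.3,0],"roll": 0,"claw": 1},
    {"delta_pos": [22.5,-25.3,0],"roll": 0,"claw": 1},
    {"delta_pos": [22.5,-25.3,0],"roll": 0,"claw": 1},
    {"delta_pos": [22.5,-25.3,0],"roll": 0,"claw": 1},
    {"delta_pos": [22.5,-25.3,0],"roll": 0,"claw": 1},
    {"delta_pos": [22.5,-25.3,0],"roll": 0,"claw": 1}
  ]
}}

```text
t: 1.88
eef_pos: [0.4346, -0.1664, 0.2925]
tool_rot: [0.0, 0.987, 0.158, 0.0]
force: [0.1, 0.5, 0.1]
finger_gap: 0.0915
grasp_force: 0.0
```

Emit:
{"api": "drive_tool", "payload": {
  "targets": [
    {"delta_pos": [22.5,-25.3,0],"roll": 0,"claw": 1},
    {"delta_pos": [22.5,-25.3,0],"roll": 0,"claw": 1},
    {"delta_pos": [22.5,-25.3,0],"roll": 0,"claw": 1},
    {"delta_pos": [22.5,-25.3,0],"roll": 0,"claw": 1},
    {"delta_pos": [22.5,-25.3,0],"roll": 0,"claw": 1},
    {"delta_pos": [22.5,-25.3,0],"roll": 0,"claw": 1},
    {"delta_pos": [22.5,-25.3,0],"roll": 0,"claw": 1},
    {"delta_pos": [22.5,-25.3,0],"roll": 0,"claw": 1}
  ]
}}

```text
t: 2.55
eef_pos: [0.5424, 0.0824, 0.2924]
tool_rot: [0.0, 0.987, 0.158, 0.0]
force: [0.5, -1.0, 0.1]
finger_gap: 0.0913
grasp_force: 0.0
```

Emit:
{"api": "drive_tool", "payload": {
  "targets": [
    {"delta_pos": [0,0,0],"roll": -6.5,"claw": 1},
    {"delta_pos": [0,0,0],"roll": -6.5,"claw": 1},
    {"delta_pos": [0,0,0],"roll": -6.5,"claw": 1},
    {"delta_pos": [0,0,0],"roll": -6.5,"claw": 1},
    {"delta_pos": [0,0,0],"roll": -6.5,"claw": 1},
    {"delta_pos": [0,0,0],"roll": -6.5,"claw": 1},
    {"delta_pos": [0,0,0],"roll": 0,"claw": 1}
  ]
}}

```text
t: 3.13
eef_pos: [0.542, 0.0806, 0.2923]
tool_rot: [0.0, 0.877, 0.481, 0.0]
force: [-0.3, 0.2, 0.4]
finger_gap: 0.0914
grasp_force: 0.0
```

```bash
cat >> h.py <<'E'
from scipy.spatial.transform import Rotation as Rn
def go(x,y,z=None,yaw=None):
    "shift in tool axes (mm) and roll (deg) to put TCP at x,y,z (tool down), shift before roll"
    s=ctrl.sense(); w,a,b,c=s['tool_rot']; M=Rn.from_quat([a,b,c,w]).as_matrix(); p=np.array(s['eef_pos'])
    yw=np.degrees(np.arctan2(M[1,0],M[0,0]))
    d=M.T@(np.array([x,y,p[2] if z is None else z])-p)*1000
    print('t',round(s['t'],2),'tcp',p.round(4),'yaw',yw.round(2),'shift',d.round(1),'roll',None if yaw is None else round(yw-yaw,1),'gap',s['finger_gap'],'F',np.round(s['force'],1),'tilt',M[2].round(4))
E
python3 - <<'E'
from h import *
go(.5415,.0813,.153,57)
c=cam('wrist');save(c,'w1.png')
for n,p in [('cup rim',(.5415,.0813,.115)),('slab c',(.5465,.0255,.057))]: print(n,proj(c,p))
E
```

```text
t 3.13 tcp [0.542  0.0806 0.2923] yaw 57.52 shift [  0.3  -0.8 139.3] roll 0.5 gap 0.09137043728745764 F [-0.3  0.2  0.4] tilt [ 1.e-04  1.e-04 -1.e+00]
cup rim [280.44503475 210.31549602]
slab c [311.96489538 235.67232452]
```

View pics/w1.png

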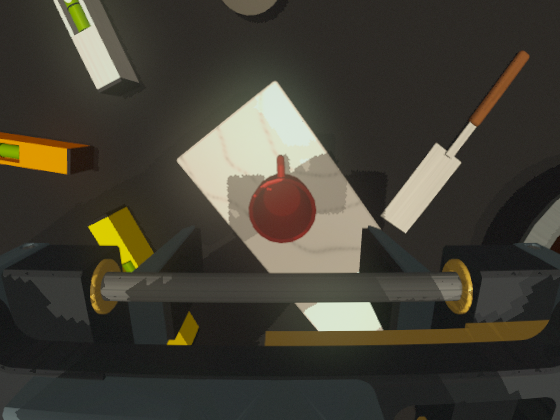

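The wrist picture shows the cup centred at (282,209), with its handle at (281,160) pointing along the tool's x. The fingers will straddle it cleanly.

Emit:
{"api": "drive_tool", "payload": {
  "targets": [
    {"delta_pos": [0,0,28],"roll": 0,"claw": 1},
    {"delta_pos": [0,0,28],"roll": 0,"claw": 1},
    {"delta_pos": [0,0,28],"roll": 0,"claw": 1},
    {"delta_pos": [0,0,28],"roll": 0,"claw": 1},
    {"delta_pos": [0,0,24],"roll": 0,"claw": 1},
    {"delta_pos": [0,0,0],"roll": 0,"claw": 0},
    {"delta_pos": [0,0,0],"roll": 0,"claw": 0},
    {"delta_pos": [0,0,0],"roll": 0,"claw": 0}
  ],
  "squeeze": 15
}}

```text
t: 3.85
eef_pos: [0.5427, 0.0806, 0.1575]
tool_rot: [0.0, 0.878, 0.478, 0.001]
force: [0.1, 0.1, 0.7]
finger_gap: 0.074
grasp_force: 0.0
```

Emit:
{"api": "drive_tool", "payload": {
  "targets": [
    {"delta_pos": [0,0,0],"roll": 0,"claw": 0},
    {"delta_pos": [0,0,0],"roll": 0,"claw": 0},
    {"delta_pos": [0,0,0],"roll": 0,"claw": 0},
    {"delta_pos": [0,0,0],"roll": 0,"claw": 0}
  ]
}}

```text
t: 4.18
eef_pos: [0.5428, 0.0806, 0.1576]
tool_rot: [0.0, 0.878, 0.479, 0.001]
force: [-0.6, -1.4, 10.3]
finger_gap: 0.058
grasp_force: 15.0
```

Emit:
{"api": "drive_tool", "payload": {
  "targets": [
    {"delta_pos": [0,0,-10],"roll": 0,"claw": 0},
    {"delta_pos": [0,0,-25],"roll": 0,"claw": 0},
    {"delta_pos": [0,0,-25],"roll": 0,"claw": 0},
    {"delta_pos": [15,13.2,0],"roll": 0,"claw": 0},
    {"delta_pos": [22.5,19.8,0],"roll": 0,"claw": 0},
    {"delta_pos": [22.5,19.8,0],"roll": 0,"claw": 0},
    {"delta_pos": [22.5,19.8,0],"roll": 0,"claw": 0},
    {"delta_pos": [22.5,19.8,0],"roll": 0,"claw": 0}
  ]
}}

```text
t: 4.85
eef_pos: [0.6777, 0.1192, 0.2172]
tool_rot: [0.0, 0.878, 0.479, 0.0]
force: [-0.8, -0.5, -2.3]
finger_gap: 0.058
grasp_force: 15.0
```

Emit:
{"api": "drive_tool", "payload": {
  "targets": [
    {"delta_pos": [22.5,19.8,0],"roll": 0,"claw": 0},
    {"delta_pos": [22.5,19.8,0],"roll": 0,"claw": 0},
    {"delta_pos": [0,0,25],"roll": 0,"claw": 0},
    {"delta_pos": [0,0,30],"roll": 0,"claw": 0},
    {"delta_pos": [0,0,30],"roll": 0,"claw": 0},
    {"delta_pos": [0,0,15],"roll": 0,"claw": 0},
    {"delta_pos": [0,0,8],"roll": 0,"claw": 0},
    {"delta_pos": [0,0,0],"roll": 0,"claw": 0}
  ]
}}

```text
t: 5.52
eef_pos: [0.7335, 0.1351, 0.1073]
tool_rot: [-0.0, 0.878, 0.479, -0.001]
force: [-0.5, 0.3, -1.3]
finger_gap: 0.0581
grasp_force: 15.0
```

```bash
python3 - <<'E'
from h import *
go(.735,.135,.1,57)
c=cam('scene');save(c,'s2.png')
E
```

```text
t 5.52 tcp [0.7335 0.1351 0.1073] yaw 57.2 shift [0.7 1.3 7.3] roll 0.2 gap 0.05807829271587634 F [-0.5  0.3 -1.3] tilt [-0.0014 -0.0016 -1.    ]
```

View pics/s2.png

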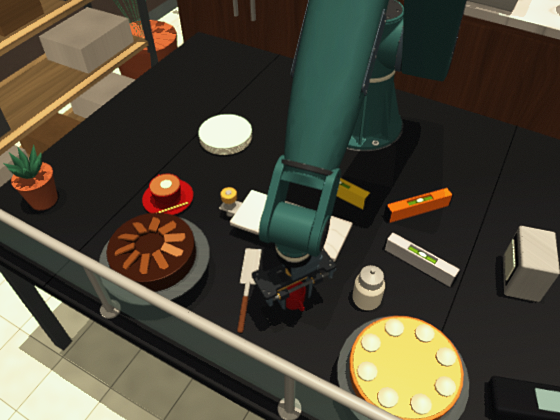

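The cup is held at (293,300), clear of the server and jar, with its foot a few mm above the counter.

Emit:
{"api": "drive_tool", "payload": {
  "targets": [
    {"delta_pos": [0,0,3],"roll": 0,"claw": 0},
    {"delta_pos": [0,0,2],"roll": 0,"claw": 0},
    {"delta_pos": [0,0,1],"roll": 0,"claw": 0},
    {"delta_pos": [0,0,0],"roll": 0,"claw": 0}
  ]
}}

```text
t: 5.9
eef_pos: [0.7344, 0.1352, 0.1029]
tool_rot: [0.0, 0.878, 0.479, 0.0]
force: [0.4, -0.1, -1.4]
finger_gap: 0.058
grasp_force: 15.0
```

Emit:
{"api": "drive_tool", "payload": {
  "targets": [
    {"delta_pos": [0,0,1],"roll": 0,"claw": 0},
    {"delta_pos": [0,0,1],"roll": 0,"claw": 0},
    {"delta_pos": [0,0,0],"roll": 0,"claw": 0}
  ]
}}

```text
t: 6.15
eef_pos: [0.7344, 0.1352, 0.1004]
tool_rot: [0.0, 0.878, 0.479, 0.0]
force: [0.0, 0.1, -2.0]
finger_gap: 0.0578
grasp_force: 15.0
```

Emit:
{"api": "drive_tool", "payload": {
  "targets": [
    {"delta_pos": [0,0,1],"roll": 0,"claw": 0},
    {"delta_pos": [0,0,1],"roll": 0,"claw": 0},
    {"delta_pos": [0,0,0],"roll": 0,"claw": 0}
  ]
}}

```text
t: 6.4
eef_pos: [0.7347, 0.1356, 0.0998]
tool_rot: [0.0, 0.878, 0.479, 0.0]
force: [-6.4, 1.4, 14.4]
finger_gap: 0.058
grasp_force: 15.0
```

Emit:
{"api": "drive_tool", "payload": {
  "targets": [
    {"delta_pos": [0,0,-1],"roll": 0,"claw": 1},
    {"delta_pos": [0,0,0],"roll": 0,"claw": 1},
    {"delta_pos": [0,0,0],"roll": 0,"claw": 1},
    {"delta_pos": [0,0,0],"roll": 0,"claw": 1},
    {"delta_pos": [0,0,-20],"roll": 0,"claw": 1},
    {"delta_pos": [0,0,-40],"roll": 0,"claw": 1},
    {"delta_pos": [0,0,-40],"roll": 0,"claw": 1},
    {"delta_pos": [0,0,-40],"roll": 0,"claw": 1}
  ]
}}

```text
t: 7.07
eef_pos: [0.7338, 0.1351, 0.2403]
tool_rot: [-0.0, 0.878, 0.479, -0.001]
force: [1.5, 0.5, 1.3]
finger_gap: 0.0912
grasp_force: 0.0
```

Emit:
{"api": "drive_tool", "payload": {
  "targets": [
    {"delta_pos": [0,0,-10],"roll": 0,"claw": 1},
    {"delta_pos": [5.1,-34.7,0],"roll": 0,"claw": 1},
    {"delta_pos": [5.1,-34.7,0],"roll": 0,"claw": 1},
    {"delta_pos": [5.1,-34.7,0],"roll": 0,"claw": 1},
    {"delta_pos": [5.1,-34.7,0],"roll": 0,"claw": 1},
    {"delta_pos": [5.1,-34.7,0],"roll": 0,"claw": 1},
    {"delta_pos": [5.1,-34.7,0],"roll": 0,"claw": 1},
    {"delta_pos": [5.1,-34.7,0],"roll": 0,"claw": 1}
  ]
}}

```text
t: 7.73
eef_pos: [0.5479, 0.2975, 0.2491]
tool_rot: [-0.0, 0.878, 0.479, -0.0]
force: [0.3, 1.2, 1.3]
finger_gap: 0.0914
grasp_force: 0.0
```

Emit:
{"api": "drive_tool", "payload": {
  "targets": [
    {"delta_pos": [5.1,-34.7,0],"roll": 0,"claw": 1},
    {"delta_pos": [5.1,-34.7,0],"roll": 0,"claw": 1},
    {"delta_pos": [5.1,-34.7,0],"roll": 0,"claw": 1},
    {"delta_pos": [0,0,0],"roll": -5.8,"claw": 1},
    {"delta_pos": [0,0,0],"roll": -5.8,"claw": 1},
    {"delta_pos": [0,0,0],"roll": -5.8,"claw": 1},
    {"delta_pos": [0,0,0],"roll": -5.8,"claw": 1},
    {"delta_pos": [0,0,0],"roll": 0,"claw": 1}
  ]
}}

```text
t: 8.4
eef_pos: [0.47, 0.366, 0.2491]
tool_rot: [0.0, 0.762, 0.647, -0.0]
force: [-0.8, 0.3, 0.6]
finger_gap: 0.0912
grasp_force: 0.0
```

```bash
python3 - <<'E'
from far import *
go(.471,.3665,.09,80.5)
c=cam('scene')
hsv=cv2.cvtColor(c['pixels'],cv2.COLOR_RGB2HSV).astype(int); H,S,V=hsv[...,0],hsv[...,1],hsv[...,2]
q=proj(c,(.7345,.1355,.03)).astype(int); cu=comp(((H<8)|(H>172))&(S>150)&(V>40),*q); print('cup',cu.sum(),circ(c,cu,.058,.03))
w=cam('wrist');P=w['pixels']
for z in[.046]: print('pred',proj(w,(.471,.3665,.045)))
a=np.hstack([cv2.resize(c['pixels'][260:330,260:330],(420,420)),P[:,:]])[:, :800]
cv2.imwrite('pics/c3.png',cv2.cvtColor(cv2.resize(a,(800,int(420*800/a.shape[1]))),cv2.COLOR_RGB2BGR))
E
```

```text
t 8.4 tcp [0.47   0.366  0.2491] yaw 80.69 shift [  0.6   1.  159.1] roll 0.2 gap 0.09119905565238208 F [-0.8  0.3  0.6] tilt [-1.e-04 -0.e+00 -1.e+00]
cup 668 (array([0.73534281, 0.13366831]), np.float64(0.0008318796143905544), 31)
pred [281.79779525 202.70096917]
```

View pics/c3.png

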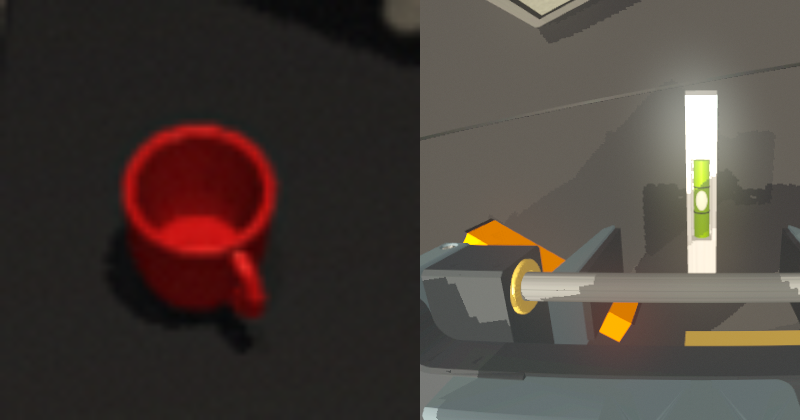

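The left half shows the cup standing upright on the counter. The right half shows the level lined up with the tool, its vial at wrist (281,200) with the bubble centred on the flat counter. I grip it now.

Emit:
{"api": "drive_tool", "payload": {
  "targets": [
    {"delta_pos": [0,0.5,32],"roll": 0,"claw": 1},
    {"delta_pos": [0,0.5,32],"roll": 0,"claw": 1},
    {"delta_pos": [0,0,32],"roll": 0,"claw": 1},
    {"delta_pos": [0,0,32],"roll": 0,"claw": 1},
    {"delta_pos": [0,0,22],"roll": 0,"claw": 1},
    {"delta_pos": [0,0,10],"roll": 0,"claw": 1},
    {"delta_pos": [0,0,0],"roll": 0,"claw": 0},
    {"delta_pos": [0,0,0],"roll": 0,"claw": 0}
  ],
  "squeeze": 30
}}

```text
t: 9.17
eef_pos: [0.4713, 0.3659, 0.0897]
tool_rot: [0.0, 0.764, 0.645, -0.0]
force: [-0.3, 0.3, 1.1]
finger_gap: 0.0808
grasp_force: 0.0
```

Emit:
{"api": "drive_tool", "payload": {
  "targets": [
    {"delta_pos": [0,0,0],"roll": 0,"claw": 0},
    {"delta_pos": [0,0,0],"roll": 0,"claw": 0},
    {"delta_pos": [0,0,0],"roll": 0,"claw": 0},
    {"delta_pos": [0,0,0],"roll": 0,"claw": 0},
    {"delta_pos": [0,0,0],"roll": 0,"claw": 0},
    {"delta_pos": [0,0,0],"roll": 0,"claw": 0}
  ]
}}

```text
t: 9.67
eef_pos: [0.4711, 0.3659, 0.0896]
tool_rot: [0.0, 0.764, 0.645, 0.0]
force: [0.5, -0.2, -0.7]
finger_gap: 0.0406
grasp_force: 0.0
```

Emit:
{"api": "drive_tool", "payload": {
  "targets": [
    {"delta_pos": [0,0,0],"roll": 0,"claw": 0},
    {"delta_pos": [0,0,0],"roll": 0,"claw": 0},
    {"delta_pos": [0,0,0],"roll": 0,"claw": 0},
    {"delta_pos": [0,0,-10],"roll": 0,"claw": 0},
    {"delta_pos": [0,0,-30],"roll": 0,"claw": 0},
    {"delta_pos": [0,0,-40],"roll": 0,"claw": 0},
    {"delta_pos": [0,0,-40],"roll": 0,"claw": 0},
    {"delta_pos": [0,0,0],"roll": 0,"claw": 0}
  ]
}}

```text
t: 10.33
eef_pos: [0.4735, 0.3676, 0.2169]
tool_rot: [0.0, 0.764, 0.646, 0.005]
force: [2.4, 1.3, -1.9]
finger_gap: 0.0281
grasp_force: 30.0
```

```bash
python3 - <<'E'
from h import *
a=np.radians(94.6); e=np.array([np.cos(a),np.sin(a)]); t=np.array([.5465,.0255])+.015*e; print(t)
go(*t,None,94.6)
E
```

```text
[0.54529702 0.04045168]
t 10.33 tcp [0.4735 0.3676 0.2169] yaw 80.41 shift [-310.6  125.3   -1.2] roll -14.2 gap 0.028121493620504208 F [ 2.4  1.3 -1.9] tilt [ 0.0067  0.0066 -1.    ]
```

Emit:
{"api": "drive_tool", "payload": {
  "targets": [
    {"delta_pos": [-15,6.4,0],"roll": 0,"claw": 0},
    {"delta_pos": [-31,12.7,0],"roll": 0,"claw": 0},
    {"delta_pos": [-31,12.7,0],"roll": 0,"claw": 0},
    {"delta_pos": [-31,12.7,0],"roll": 0,"claw": 0},
    {"delta_pos": [-31,12.7,0],"roll": 0,"claw": 0},
    {"delta_pos": [-31,12.7,0],"roll": 0,"claw": 0},
    {"delta_pos": [-31,12.7,0],"roll": 0,"claw": 0},
    {"delta_pos": [-31,12.7,0],"roll": 0,"claw": 0}
  ]
}}

```text
t: 11.0
eef_pos: [0.5262, 0.1195, 0.2093]
tool_rot: [-0.0, 0.764, 0.646, -0.0]
force: [-0.3, 0.4, -3.2]
finger_gap: 0.0276
grasp_force: 30.0
```

Emit:
{"api": "drive_tool", "payload": {
  "targets": [
    {"delta_pos": [-31,12.7,0],"roll": 0,"claw": 0},
    {"delta_pos": [-31,12.7,0],"roll": 0,"claw": 0},
    {"delta_pos": [-15,6.4,0],"roll": -2.8,"claw": 0},
    {"delta_pos": [0,0,0],"roll": -3.8,"claw": 0},
    {"delta_pos": [0,0,0],"roll": -3.8,"claw": 0},
    {"delta_pos": [0,0,0],"roll": -3.8,"claw": 0},
    {"delta_pos": [0,0,0],"roll": 0,"claw": 0},
    {"delta_pos": [0,0,0],"roll": 0,"claw": 0}
  ]
}}

```text
t: 11.67
eef_pos: [0.5447, 0.04, 0.2092]
tool_rot: [-0.0, 0.679, 0.734, -0.0]
force: [-0.0, 0.2, -2.5]
finger_gap: 0.0279
grasp_force: 30.0
```

```bash
python3 - <<'E'
from h import *
go(.5453,.0405,.15,94.6)
E
```

```text
t 11.67 tcp [0.5447 0.04   0.2092] yaw 94.49 shift [ 0.5  0.7 59.2] roll -0.1 gap 0.027857279586496378 F [-0.   0.2 -2.5] tilt [ 0.e+00 -3.e-04 -1.e+00]
```

Emit:
{"api": "drive_tool", "payload": {
  "targets": [
    {"delta_pos": [0,0,20],"roll": 0,"claw": 0},
    {"delta_pos": [0,0,20],"roll": 0,"claw": 0},
    {"delta_pos": [0,0,12],"roll": 0,"claw": 0},
    {"delta_pos": [0,0,4],"roll": 0,"claw": 0},
    {"delta_pos": [0,0,2],"roll": 0,"claw": 0},
    {"delta_pos": [0,0,1],"roll": 0,"claw": 0},
    {"delta_pos": [0,0,0],"roll": 0,"claw": 0}
  ]
}}

```text
t: 12.25
eef_pos: [0.5453, 0.04, 0.1508]
tool_rot: [0.0, 0.678, 0.735, 0.0]
force: [-0.4, -0.2, -2.5]
finger_gap: 0.0275
grasp_force: 30.0
```

Emit:
{"api": "drive_tool", "payload": {
  "targets": [
    {"delta_pos": [0,0,1],"roll": 0,"claw": 0},
    {"delta_pos": [0,0,1],"roll": 0,"claw": 0},
    {"delta_pos": [0,0,0],"roll": 0,"claw": 0}
  ]
}}

```text
t: 12.5
eef_pos: [0.545, 0.04, 0.1485]
tool_rot: [0.0, 0.678, 0.735, 0.0]
force: [0.4, -0.5, -2.8]
finger_gap: 0.0278
grasp_force: 30.0
```

Emit:
{"api": "drive_tool", "payload": {
  "targets": [
    {"delta_pos": [0,0,1],"roll": 0,"claw": 0},
    {"delta_pos": [0,0,0],"roll": 0,"claw": 0},
    {"delta_pos": [0,0,0],"roll": 0,"claw": 0}
  ]
}}

```text
t: 12.75
eef_pos: [0.5449, 0.04, 0.1473]
tool_rot: [-0.0, 0.678, 0.735, 0.0]
force: [-0.5, -0.2, -2.7]
finger_gap: 0.0281
grasp_force: 30.0
```

Emit:
{"api": "drive_tool", "payload": {
  "targets": [
    {"delta_pos": [0,0,0.7],"roll": 0,"claw": 0},
    {"delta_pos": [0,0,0],"roll": 0,"claw": 0},
    {"delta_pos": [0,0,0],"roll": 0,"claw": 0}
  ]
}}

```text
t: 13.0
eef_pos: [0.545, 0.0399, 0.1467]
tool_rot: [0.0, 0.678, 0.735, -0.0]
force: [-1.3, -2.0, 1.9]
finger_gap: 0.0278
grasp_force: 30.0
```

Emit:
{"api": "drive_tool", "payload": {
  "targets": [
    {"delta_pos": [0,0,0],"roll": 0,"claw": 1},
    {"delta_pos": [0,0,0],"roll": 0,"claw": 1},
    {"delta_pos": [0,0,0],"roll": 0,"claw": 1},
    {"delta_pos": [0,0,0],"roll": 0,"claw": 1},
    {"delta_pos": [0,0,-20],"roll": 0,"claw": 1},
    {"delta_pos": [0,0,-30],"roll": 0,"claw": 1},
    {"delta_pos": [0,0,-40],"roll": 0,"claw": 1},
    {"delta_pos": [0,0,-20],"roll": 0,"claw": 1}
  ]
}}

```text
t: 13.67
eef_pos: [0.5458, 0.04, 0.2602]
tool_rot: [0.001, 0.678, 0.735, 0.001]
force: [1.6, -0.6, 0.9]
finger_gap: 0.0781
grasp_force: 0.0
```

Emit:
{"api": "drive_tool", "payload": {
  "targets": [
    {"delta_pos": [-33.4,0,0],"roll": 0,"claw": 1},
    {"delta_pos": [-33.4,0,0],"roll": 0,"claw": 1},
    {"delta_pos": [-33.4,0,0],"roll": 0,"claw": 1},
    {"delta_pos": [-33.4,0,0],"roll": 0,"claw": 1},
    {"delta_pos": [-33.4,0,0],"roll": 0,"claw": 1},
    {"delta_pos": [-33.4,0,0],"roll": 0,"claw": 1}
  ]
}}

```text
t: 14.17
eef_pos: [0.5609, -0.1614, 0.2566]
tool_rot: [0.0, 0.678, 0.735, 0.0]
force: [1.0, 0.3, -0.0]
finger_gap: 0.0908
grasp_force: 0.0
```

Emit:
{"api": "drive_tool", "payload": {
  "targets": [
    {"delta_pos": [0,0,0],"roll": -5,"claw": 1},
    {"delta_pos": [0,0,0],"roll": -5,"claw": 1},
    {"delta_pos": [0,0,0],"roll": -5,"claw": 1},
    {"delta_pos": [0,0,0],"roll": -5,"claw": 1},
    {"delta_pos": [0,0,0],"roll": -5,"claw": 1},
    {"delta_pos": [0,0,0],"roll": 0,"claw": 1}
  ]
}}

```text
t: 14.67
eef_pos: [0.561, -0.1598, 0.2565]
tool_rot: [-0.0, 0.501, 0.865, 0.0]
force: [0.1, 0.1, 0.9]
finger_gap: 0.091
grasp_force: 0.0
```

```bash
python3 - <<'E'
from far import *
go(.561,-.160,.143,120)
L=[]
for n in('scene','side','wrist'):
    c=cam(n); p=proj(c,(.545,.040,.102)); print(n,p)
    hsv=cv2.cvtColor(c['pixels'],cv2.COLOR_RGB2HSV).astype(int); H,S,V=hsv[...,0],hsv[...,1],hsv[...,2]
    if n!='wrist':
        u,v=p.astype(int); L.append(cv2.resize(c['pixels'][v-40:v+40,u-40:u+40],(400,400),interpolation=cv2.INTER_CUBIC))
    else:
        m=((H>12)&(H<30)&(S>100)&(V>90)); print('knob pred',proj(c,(.561,-.160,.09)))
    save(c,n+'4.png')
cv2.imwrite('pics/c4.png',cv2.cvtColor(np.hstack(L),cv2.COLOR_RGB2BGR))
E
```

```text
t 14.67 tcp [ 0.561  -0.1598  0.2565] yaw 119.84 shift [ -0.2  -0.  113.5] roll -0.2 gap 0.0910181846732877 F [0.1 0.1 0.9] tilt [ 0.  0. -1.]
scene [295.5997812  211.41536906]
side [275.23514128 203.98072771]
wrist [400.94619767 -32.86300637]
knob pred [279.84953564 214.14941429]
```

View pics/c4.png

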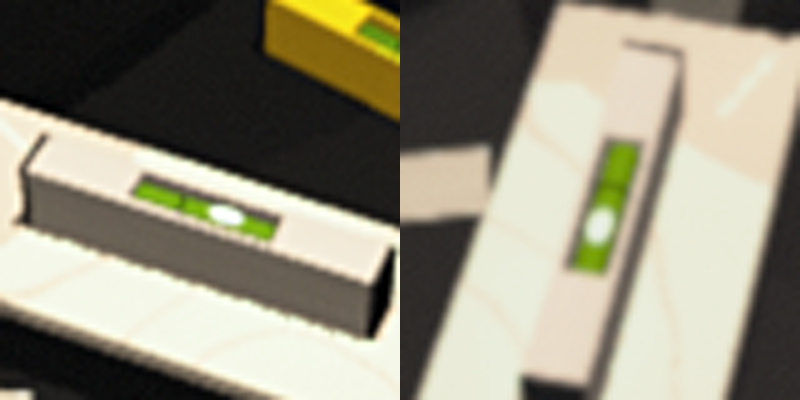

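The picture shows the level lying along the middle of the shelf. In the side half the bubble sits about 20 px of the 130 px vial towards the far (+y) end, so the knob end is low as expected. I'll put a number on the offset.

```bash
cat > bub.py <<'E'
from far import *
def bubble(name='side',ctr=(.545,.040),yaw=94.6,z=.102):
    c=cam(name); e=np.array([np.cos(np.radians(yaw)),np.sin(np.radians(yaw))]); n=np.array([-e[1],e[0]])
    im=cv2.resize(c['pixels'],None,fx=4,fy=4,interpolation=cv2.INTER_CUBIC)
    u,v=proj(c,(*ctr,z)); u0,v0=int(u)-35,int(v)-35
    s=im[v0*4:(v0+70)*4,u0*4:(u0+70)*4]
    hsv=cv2.cvtColor(s,cv2.COLOR_RGB2HSV).astype(int); H,S,V=hsv[...,0],hsv[...,1],hsv[...,2]
    g=((H>30)&(H<60)&(S>110)&(V>60)).astype(np.uint8)
    def w(m):
        q=np.argwhere(m)[:,::-1]; return np.array([onz(c,(a+.5)/4-.5+u0,(b+.5)/4-.5+v0,z)[:2] for a,b in q])-ctr
    k,l,st,_=cv2.connectedComponentsWithStats(cv2.morphologyEx(g,cv2.MORPH_CLOSE,np.ones((41,41))))
    i=np.argmax([ (g&(l==j)).sum() if j else 0 for j in range(k)]); 
    hull=np.zeros_like(g); cv2.fillConvexPoly(hull,cv2.convexHull(np.argwhere((l==i)&(g>0))[:,::-1].astype(np.int32)),1)
    G=w(hull)@e*1000; B=w((hull>0)&(S<90)&(V>140))
    lo,hi=np.percentile(G,.5),np.percentile(G,99.5); b=B@e*1000
    print(name,round(ctrl.sense()['t'],2),'vial',lo.round(1),hi.round(1),'mid',((lo+hi)/2).round(2),'bubble n',len(b),'mean',b.mean().round(2),'ext',np.percentile(b,[1,99]).round(1),'OFFSET',(b.mean()-(lo+hi)/2).round(2))
E
python3 -c "
from bub import *
bubble('side');bubble('scene')"
```

```text
side 14.87 vial -37.4 35.8 mid -0.83 bubble n 659 mean 10.58 ext [ 1.3 20. ] OFFSET 11.41
scene 14.92 vial -36.1 39.1 mid 1.48 bubble n 414 mean 12.05 ext [-12.3  22. ] OFFSET 10.57
```

Emit:
{"api": "drive_tool", "payload": {
  "targets": [
    {"delta_pos": [0,0,25],"roll": 0,"claw": 1},
    {"delta_pos": [0,0,30],"roll": 0,"claw": 1},
    {"delta_pos": [0,0,30],"roll": 0,"claw": 1},
    {"delta_pos": [0,0,18],"roll": 0,"claw": 1},
    {"delta_pos": [0,0,10],"roll": 0,"claw": 1},
    {"delta_pos": [0,0,0],"roll": 0,"claw": 0},
    {"delta_pos": [0,0,0],"roll": 0,"claw": 0},
    {"delta_pos": [0,0,0],"roll": 0,"claw": 0}
  ],
  "squeeze": 20
}}

```text
t: 15.58
eef_pos: [0.5617, -0.16, 0.1448]
tool_rot: [0.001, 0.503, 0.864, 0.0]
force: [-0.3, 0.1, -0.3]
finger_gap: 0.0739
grasp_force: 0.0
```

Emit:
{"api": "drive_tool", "payload": {
  "targets": [
    {"delta_pos": [0,0,0],"roll": 0,"claw": 0},
    {"delta_pos": [0,0,0],"roll": 0,"claw": 0},
    {"delta_pos": [0,0,0],"roll": 0,"claw": 0},
    {"delta_pos": [0,0,0],"roll": 0,"claw": 0},
    {"delta_pos": [0,0,0],"roll": 0,"claw": 0},
    {"delta_pos": [0,0,0],"roll": 0,"claw": 0}
  ]
}}

```text
t: 16.08
eef_pos: [0.5611, -0.1598, 0.1438]
tool_rot: [0.0, 0.503, 0.864, 0.0]
force: [-0.8, -0.0, 3.4]
finger_gap: 0.0411
grasp_force: 20.0
```

Emit:
{"api": "drive_tool", "payload": {
  "targets": [
    {"delta_pos": [0,0,0],"roll": 4,"claw": 0},
    {"delta_pos": [0,0,0],"roll": 6,"claw": 0},
    {"delta_pos": [0,0,0],"roll": 6,"claw": 0},
    {"delta_pos": [0,0,0],"roll": 6,"claw": 0},
    {"delta_pos": [0,0,0],"roll": 6,"claw": 0},
    {"delta_pos": [0,0,0],"roll": 6,"claw": 0},
    {"delta_pos": [0,0,0],"roll": 6,"claw": 0},
    {"delta_pos": [0,0,0],"roll": 0,"claw": 0}
  ]
}}

```text
t: 16.75
eef_pos: [0.5597, -0.16, 0.1437]
tool_rot: [-0.001, 0.77, 0.638, -0.001]
force: [-13.5, -5.3, 15.1]
finger_gap: 0.0412
grasp_force: 20.0
```

```bash
python3 -c "
from bub import *
go(.561,-.16);bubble('side');bubble('scene')"
```

```text
t 16.75 tcp [ 0.5597 -0.16    0.1437] yaw 79.24 shift [ 0.3  1.3 -0. ] roll None gap 0.04124059305807881 F [-13.5  -5.3  15.1] tilt [-5.0e-04 -3.5e-03 -1.0e+00]
side 16.8 vial -37.4 36.0 mid -0.69 bubble n 648 mean 11.02 ext [ 1.4 20.6] OFFSET 11.71
scene 16.85 vial -36.1 39.1 mid 1.49 bubble n 433 mean 11.17 ext [-19.7  21.6] OFFSET 9.68
```

Emit:
{"api": "drive_tool", "payload": {
  "targets": [
    {"delta_pos": [0,-1,0],"roll": 0,"claw": 0},
    {"delta_pos": [0,0,0],"roll": 0,"claw": 0},
    {"delta_pos": [0,0,0],"roll": 0,"claw": 0},
    {"delta_pos": [0,0,0],"roll": 0,"claw": 0},
    {"delta_pos": [0,0,0],"roll": 0,"claw": 0},
    {"delta_pos": [0,0,0],"roll": 0,"claw": 0},
    {"delta_pos": [0,0,0],"roll": 0,"claw": 0},
    {"delta_pos": [0,0,0],"roll": 0,"claw": 0}
  ]
}}

```text
t: 17.52
eef_pos: [0.5594, -0.16, 0.1437]
tool_rot: [-0.0, 0.768, 0.64, -0.001]
force: [-7.9, -5.1, 8.8]
finger_gap: 0.0413
grasp_force: 20.0
```

```bash
python3 -c "
from bub import *
go(.561,-.16);bubble('side');bubble('scene');c=cam('scene');d=cam('side')
print(ctrl.sense()['moment'])
L=[]
for c in (c,d):
    u,v=proj(c,(.555,-.08,.09)).astype(int); L.append(cv2.resize(c['pixels'][v-50:v+50,u-50:u+50],(400,400),interpolation=cv2.INTER_CUBIC))
cv2.imwrite('pics/c5.png',cv2.cvtColor(np.hstack(L),cv2.COLOR_RGB2BGR))
"
```

```text
t 17.52 tcp [ 0.5594 -0.16    0.1437] yaw 79.62 shift [ 0.3  1.5 -0. ] roll None gap 0.041340664782794405 F [-7.9 -5.1  8.8] tilt [-6.0e-04 -1.5e-03 -1.0e+00]
side 17.57 vial -37.4 36.0 mid -0.72 bubble n 640 mean 7.65 ext [-2.4 17.2] OFFSET 8.37
scene 17.62 vial -36.1 39.1 mid 1.47 bubble n 475 mean 8.58 ext [-19.4  19.6] OFFSET 7.11
[-0.99046157  1.38178715 -0.07405302]
```

Emit:
{"api": "drive_tool", "payload": {
  "targets": [
    {"delta_pos": [-0.8,-1.2,0],"roll": 3,"claw": 0},
    {"delta_pos": [0,0,0],"roll": 6,"claw": 0},
    {"delta_pos": [0,0,0],"roll": 6,"claw": 0},
    {"delta_pos": [0,0,0],"roll": 6,"claw": 0},
    {"delta_pos": [0,0,0],"roll": 6,"claw": 0},
    {"delta_pos": [0,0,0],"roll": 6,"claw": 0},
    {"delta_pos": [0,0,0],"roll": 6,"claw": 0},
    {"delta_pos": [0,0,0],"roll": 6,"claw": 0}
  ]
}}

```text
t: 18.38
eef_pos: [0.5577, -0.1593, 0.1436]
tool_rot: [-0.001, 0.956, 0.295, -0.001]
force: [-9.5, 12.1, 16.3]
finger_gap: 0.0417
grasp_force: 20.0
```

Emit:
{"api": "drive_tool", "payload": {
  "targets": [
    {"delta_pos": [0,0,0],"roll": 0,"claw": 0},
    {"delta_pos": [0,0,0],"roll": 0,"claw": 0}
  ]
}}

```text
t: 18.55
eef_pos: [0.5577, -0.1593, 0.1437]
tool_rot: [-0.001, 0.955, 0.297, -0.001]
force: [-9.2, 9.5, 14.9]
finger_gap: 0.0416
grasp_force: 20.0
```

Emit:
{"api": "drive_tool", "payload": {
  "targets": [
    {"delta_pos": [0,-1.5,0],"roll": 3,"claw": 0},
    {"delta_pos": [0,0,0],"roll": 6,"claw": 0},
    {"delta_pos": [0,0,0],"roll": 6,"claw": 0},
    {"delta_pos": [0,0,0],"roll": 6,"claw": 0},
    {"delta_pos": [0,0,0],"roll": 6,"claw": 0},
    {"delta_pos": [0,0,0],"roll": 6,"claw": 0},
    {"delta_pos": [0,0,0],"roll": 6,"claw": 0},
    {"delta_pos": [0,0,0],"roll": 0,"claw": 0}
  ]
}}

```text
t: 19.22
eef_pos: [0.5571, -0.1576, 0.1437]
tool_rot: [-0.001, 0.999, -0.042, -0.001]
force: [-6.4, 15.2, 14.8]
finger_gap: 0.0416
grasp_force: 20.0
```

Emit:
{"api": "drive_tool", "payload": {
  "targets": [
    {"delta_pos": [0,0,0],"roll": 0,"claw": 0},
    {"delta_pos": [0,0,0],"roll": 0,"claw": 0},
    {"delta_pos": [0,0,0],"roll": 0,"claw": 0},
    {"delta_pos": [0,0,0],"roll": 0,"claw": 0},
    {"delta_pos": [0,0,0],"roll": 0,"claw": 0},
    {"delta_pos": [0,0,0],"roll": 0,"claw": 0},
    {"delta_pos": [0,0,0],"roll": 0,"claw": 0},
    {"delta_pos": [0,0,0],"roll": 0,"claw": 0}
  ]
}}

```text
t: 19.88
eef_pos: [0.5571, -0.1576, 0.1437]
tool_rot: [-0.001, 0.999, -0.039, -0.001]
force: [-5.4, 16.0, 13.8]
finger_gap: 0.0417
grasp_force: 20.0
```

Emit:
{"api": "drive_tool", "payload": {
  "targets": [
    {"delta_pos": [0,0,0],"roll": 0,"claw": 0},
    {"delta_pos": [0,0,0],"roll": 0,"claw": 0},
    {"delta_pos": [0,0,0],"roll": 0,"claw": 0},
    {"delta_pos": [0,0,0],"roll": 0,"claw": 0}
  ]
}}

```text
t: 20.22
eef_pos: [0.5571, -0.1576, 0.1437]
tool_rot: [-0.001, 0.999, -0.039, -0.001]
force: [-5.8, 15.6, 14.8]
finger_gap: 0.0416
grasp_force: 20.0
```

```bash
python3 -c "
from bub import *
go(.559,-.16);bubble('side');bubble('scene')"
```

```text
t 20.22 tcp [ 0.5571 -0.1576  0.1437] yaw -4.42 shift [ 2.1  2.2 -0. ] roll None gap 0.04160268125535956 F [-5.8 15.6 14.8] tilt [-0.0025 -0.0022 -1.    ]
side 20.27 vial -37.8 36.3 mid -0.77 bubble n 658 mean 0.52 ext [-9.8 10.8] OFFSET 1.29
scene 20.32 vial -35.9 40.0 mid 2.07 bubble n 440 mean 2.64 ext [-11.   22.9] OFFSET 0.57
```

Emit:
{"api": "drive_tool", "payload": {
  "targets": [
    {"delta_pos": [0,-1,0],"roll": 6,"claw": 0},
    {"delta_pos": [0,0,0],"roll": 6,"claw": 0},
    {"delta_pos": [0,0,0],"roll": 0,"claw": 0},
    {"delta_pos": [0,0,0],"roll": 0,"claw": 0},
    {"delta_pos": [0,0,0],"roll": 0,"claw": 1},
    {"delta_pos": [0,0,0],"roll": 0,"claw": 1},
    {"delta_pos": [0,0,0],"roll": 0,"claw": 1},
    {"delta_pos": [0,0,0],"roll": 0,"claw": 1}
  ]
}}

```text
t: 20.98
eef_pos: [0.558, -0.1581, 0.1435]
tool_rot: [0.0, 0.99, -0.143, 0.0]
force: [-0.4, 0.5, -0.3]
finger_gap: 0.0651
grasp_force: 0.0
```

Emit:
{"api": "drive_tool", "payload": {
  "targets": [
    {"delta_pos": [0,0,-20],"roll": 0,"claw": 1},
    {"delta_pos": [0,0,-30],"roll": 0,"claw": 1},
    {"delta_pos": [0,0,-30],"roll": 0,"claw": 1},
    {"delta_pos": [0,0,0],"roll": 0,"claw": 1},
    {"delta_pos": [0,0,0],"roll": 0,"claw": 1},
    {"delta_pos": [0,0,0],"roll": 0,"claw": 1},
    {"delta_pos": [0,0,0],"roll": 0,"claw": 1},
    {"delta_pos": [0,0,0],"roll": 0,"claw": 1}
  ]
}}

```text
t: 21.65
eef_pos: [0.5574, -0.1578, 0.2223]
tool_rot: [-0.0, 0.99, -0.143, -0.001]
force: [-0.0, 0.3, -0.5]
finger_gap: 0.0912
grasp_force: 0.0
```

```bash
python3 -c "
from bub import *
go(.545,.040,.23,94.6);bubble('side');bubble('scene')
L=[]
for n in('scene','side'):
    c=cam(n)
    u,v=proj(c,(.545,.04,.1)).astype(int); L.append(cv2.resize(c['pixels'][v-25:v+25,u-25:u+25],(400,400),interpolation=cv2.INTER_CUBIC))
cv2.imwrite('pics/c6.png',cv2.cvtColor(np.hstack(L),cv2.COLOR_RGB2BGR))
"
```

```text
t 21.65 tcp [ 0.5574 -0.1578  0.2223] yaw -16.39 shift [ -67.7 -186.3   -7.5] roll -111.0 gap 0.09120310401514037 F [-0.   0.3 -0.5] tilt [-0.0019 -0.     -1.    ]
side 21.7 vial -37.9 36.3 mid -0.82 bubble n 675 mean -0.49 ext [-11.2  10. ] OFFSET 0.33
scene 21.75 vial -35.9 40.0 mid 2.07 bubble n 475 mean 2.63 ext [-12.3  26.7] OFFSET 0.56
```

View pics/c6.png

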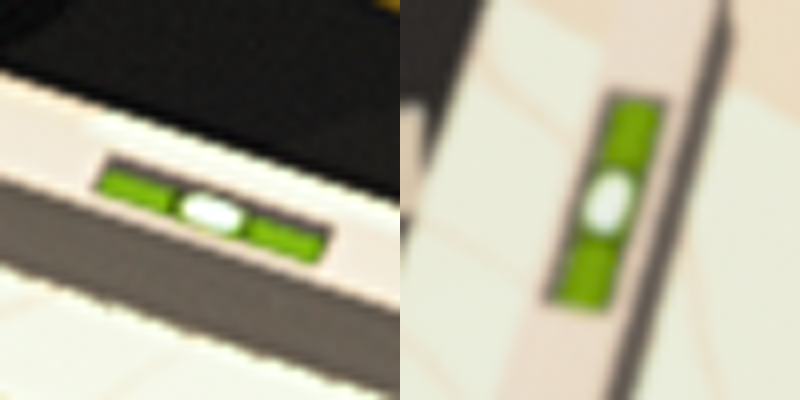

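The picture shows the bubble centred between the two black lines in both views: scene half at (212,213), side half at (608,203). Next I close the fingers and move over the level's top beyond the vial, towards +y.

Emit:
{"api": "drive_tool", "payload": {
  "targets": [
    {"delta_pos": [-11.1,-30.3,0],"roll": 0,"claw": 0},
    {"delta_pos": [-11.1,-30.3,0],"roll": 0,"claw": 0},
    {"delta_pos": [-11.1,-30.3,0],"roll": 0,"claw": 0},
    {"delta_pos": [-11.1,-30.3,0],"roll": 0,"claw": 0},
    {"delta_pos": [-11.1,-30.3,0],"roll": 0,"claw": 0},
    {"delta_pos": [-11.1,-30.3,0],"roll": 0,"claw": 0},
    {"delta_pos": [-11.1,-30.3,0],"roll": 0,"claw": 0},
    {"delta_pos": [-11.1,-30.3,0],"roll": 0,"claw": 0}
  ],
  "squeeze": 20
}}

```text
t: 22.52
eef_pos: [0.5408, 0.1012, 0.2234]
tool_rot: [0.0, 0.99, -0.143, -0.0]
force: [0.3, 0.1, 0.5]
finger_gap: 0.0407
grasp_force: 0.0
```

Emit:
{"api": "drive_tool", "payload": {
  "targets": [
    {"delta_pos": [0,0,0],"roll": -7,"claw": 0},
    {"delta_pos": [0,0,0],"roll": -7,"claw": 0},
    {"delta_pos": [0,0,0],"roll": -7,"claw": 0},
    {"delta_pos": [0,0,15],"roll": 0,"claw": 0},
    {"delta_pos": [0,0,12],"roll": 0,"claw": 0},
    {"delta_pos": [0,0,0],"roll": 0,"claw": 0},
    {"delta_pos": [0,0,0],"roll": 0,"claw": 0},
    {"delta_pos": [0,0,0],"roll": 0,"claw": 0}
  ]
}}

```text
t: 23.18
eef_pos: [0.5412, 0.0996, 0.1967]
tool_rot: [0.0, 0.999, 0.04, -0.0]
force: [0.5, 0.1, 0.6]
finger_gap: 0.0004
grasp_force: 0.0
```

```bash
python3 -c "
from bub import *
go(.5402,.0998,.182,4.6)"
```

```text
t 23.18 tcp [0.5412 0.0996 0.1967] yaw 4.57 shift [-1.  -0.3 14.7] roll -0.0 gap 0.0003881133202461936 F [0.5 0.1 0.6] tilt [-2.e-04  0.e+00 -1.e+00]
```

Emit:
{"api": "drive_tool", "payload": {
  "targets": [
    {"delta_pos": [-0.5,0,8],"roll": 0,"claw": 0},
    {"delta_pos": [-0.5,0,3],"roll": 0,"claw": 0},
    {"delta_pos": [0,0,1],"roll": 0,"claw": 0},
    {"delta_pos": [0,0,1],"roll": 0,"claw": 0},
    {"delta_pos": [0,0,0],"roll": 0,"claw": 0}
  ]
}}

```text
t: 23.6
eef_pos: [0.5401, 0.0996, 0.1834]
tool_rot: [-0.0, 0.999, 0.04, -0.0]
force: [-0.6, 0.5, -0.9]
finger_gap: 0.0007
grasp_force: 0.0
```

Emit:
{"api": "drive_tool", "payload": {
  "targets": [
    {"delta_pos": [0,0,1],"roll": 0,"claw": 0},
    {"delta_pos": [0,0,0],"roll": 0,"claw": 0},
    {"delta_pos": [0,0,0],"roll": 0,"claw": 0}
  ]
}}

```text
t: 23.85
eef_pos: [0.5402, 0.0996, 0.1826]
tool_rot: [-0.0, 0.999, 0.04, 0.0]
force: [-0.1, 0.0, -0.1]
finger_gap: 0.0005
grasp_force: 0.0
```

Emit:
{"api": "drive_tool", "payload": {
  "targets": [
    {"delta_pos": [0,0,1],"roll": 0,"claw": 0},
    {"delta_pos": [0,0,0],"roll": 0,"claw": 0},
    {"delta_pos": [0,0,0],"roll": 0,"claw": 0}
  ]
}}

```text
t: 24.1
eef_pos: [0.5404, 0.0996, 0.1825]
tool_rot: [-0.0, 0.999, 0.04, 0.0]
force: [-6.1, -1.3, 18.1]
finger_gap: 0.0004
grasp_force: 8.8
```

Emit:
{"api": "drive_tool", "payload": {
  "targets": [
    {"delta_pos": [0,0,0.6],"roll": 0,"claw": 0},
    {"delta_pos": [0,0,0],"roll": 0,"claw": 0},
    {"delta_pos": [0,0,0],"roll": 0,"claw": 0}
  ]
}}

```text
t: 24.35
eef_pos: [0.5405, 0.0996, 0.1825]
tool_rot: [0.0, 0.999, 0.04, 0.0]
force: [-10.0, -2.1, 27.6]
finger_gap: -0.0001
grasp_force: 14.0
```

Emit:
{"api": "drive_tool", "payload": {
  "targets": [
    {"delta_pos": [-0.3,0,-0.5],"roll": 0,"claw": 0},
    {"delta_pos": [0,0,0],"roll": 0,"claw": 0},
    {"delta_pos": [0,0,0],"roll": 0,"claw": 0},
    {"delta_pos": [0,0,0],"roll": 0,"claw": 0},
    {"delta_pos": [0,0,0],"roll": 0,"claw": 0},
    {"delta_pos": [0,0,0],"roll": 0,"claw": 0},
    {"delta_pos": [0,0,0],"roll": 0,"claw": 0},
    {"delta_pos": [0,0,0],"roll": 0,"claw": 0}
  ]
}}

```text
t: 25.02
eef_pos: [0.5403, 0.0996, 0.1825]
tool_rot: [-0.0, 0.999, 0.04, 0.0]
force: [-5.4, -0.4, 17.3]
finger_gap: 0.0008
grasp_force: 8.7
```

Emit:
{"api": "drive_tool", "payload": {
  "targets": [
    {"delta_pos": [0,0,0],"roll": 0,"claw": 0},
    {"delta_pos": [0,0,0],"roll": 0,"claw": 0},
    {"delta_pos": [0,0,0],"roll": 0,"claw": 0},
    {"delta_pos": [0,0,0],"roll": 0,"claw": 0},
    {"delta_pos": [0,0,0],"roll": 0,"claw": 0},
    {"delta_pos": [0,0,0],"roll": 0,"claw": 0}
  ]
}}

```text
t: 25.52
eef_pos: [0.5403, 0.0996, 0.1825]
tool_rot: [-0.0, 0.999, 0.04, 0.0]
force: [-5.3, -0.6, 18.0]
finger_gap: 0.0002
grasp_force: 8.7
```

```bash
python3 - <<'E'
from bub import *
for n in('side','scene'):
    try: bubble(n)
    except Exception as e: print(n,e)
L=[]
for n in('scene','side'):
    c=cam(n)
    u,v=proj(c,(.545,.04,.1)).astype(int); L.append(cv2.resize(c['pixels'][v-50:v+50,u-50:u+50],(400,400),interpolation=cv2.INTER_CUBIC))
cv2.imwrite('pics/c7.png',cv2.cvtColor(np.hstack(L),cv2.COLOR_RGB2BGR))
E
```

```text
side OpenCV(4.12.0) /io/opencv/modules/imgproc/src/drawing.cpp:2404: error: (-215:Assertion failed) points.checkVector(2, CV_32S) >= 0 in function 'fillConvexPoly'

scene 25.62 vial -35.6 40.4 mid 2.44 bubble n 219 mean 2.09 ext [-5.5  9.4] OFFSET -0.35
```

View pics/c7.png

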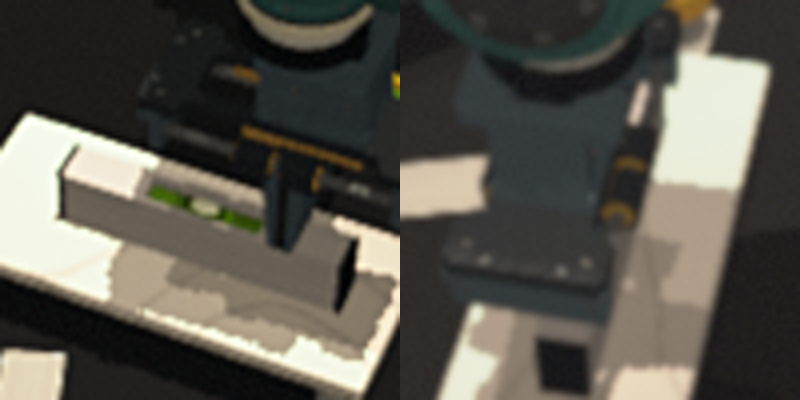

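The fingertips press on the level at scene crop (285,215) with a steady 18 N. The bubble at (207,208) is still between the lines (about 0.3 mm off the middle), and the level has not moved. I hand the job in.

```bash
python3 -c "
from rig import ctrl
print(ctrl.sign_off())"
```

```text
the job is handed in; nothing more can be done
None
```

I handed the job in at about 26 s: the cup stands upright on the counter, the level lies along the middle of the shelf with its bubble between the lines, and the arm is still pressing it down with about 18 N.

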